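# Clear the welder's bench: sort chargers, put the pin gauge away

### The job

Clear the cardboard pad beside the plastic welder: lay both black chargers flat in the yellow tray and the white charger flat in the blue tray, none on top of another, and put the steel pin gauge away in the foam pocket of its grey case, opening the lid for it and shutting it fully afterwards. Set things down rather than drop them, and leave the bottle and the screwdriver where they are.

Things in the scene. Friction and masses are not known exactly. Their poses are not given: they have to be found in the camera images.
- black_charger_1: Black plug-in charger. Body 56 x 42 x 30 mm (x, y, z), two steel blades stick out 14 mm more at its +x end, mid height. Origin: centre of the body's underside. About 80 g. Starts flat on a 2 mm cardboard pad in a two-by-two group with the others, centres about 110 mm apart, long axes within 35 degrees of world x (either end forward). Grip across y (42 mm).
- black_charger_2: Second black plug-in charger. Body 56 x 42 x 30 mm (x, y, z), two steel blades stick out 14 mm more at its +x end, mid height. Origin: centre of the body's underside. About 80 g. Starts flat on a 2 mm cardboard pad in a two-by-two group with the others, centres about 110 mm apart, long axes within 35 degrees of world x (either end forward). Grip across y (42 mm).
- white_charger: White plug-in charger. Body 56 x 42 x 30 mm (x, y, z), two steel blades stick out 14 mm more at its +x end, mid height. Origin: centre of the body's underside. About 80 g. Starts flat on a 2 mm cardboard pad in a two-by-two group with the others, centres about 110 mm apart, long axes within 35 degrees of world x (either end forward). Grip across y (42 mm).
- pin_gauge: Plug-pin gauge: bright steel block 64 x 40 x 30 mm (x, y, z), dark slots and holes in its top. Origin: centre of its underside. About 0.4 kg. Starts flat on the same 2 mm pad, long axis within 35 degrees of world x. Grip across y (40 mm), by its upper half: fingertips at least 13 mm above its underside, to clear the foam when it goes into the case.
- yellow_tray: Yellow shallow open tray for the black chargers, fixed: outside 208 x 133 x 40 mm (x, y, z), walls and floor 4 mm (inside 200 x 125 mm, floor top 4 mm above the origin). Origin: centre of its underside; x is its long direction, turned at most 0.15 rad from the world's. Anywhere flat on its floor, at any yaw, is right.
- blue_tray: Blue shallow open tray for the white charger, fixed: outside 208 x 133 x 40 mm (x, y, z), walls and floor 4 mm (inside 200 x 125 mm, floor top 4 mm above the origin). Origin: centre of its underside; x is its long direction, turned at most 0.15 rad from the world's. Anywhere flat on its floor, at any yaw, is right.
- case: Grey clamshell gauge case, fixed, 150 x 96 mm (x, y), 49 mm high shut, turned at most 0.13 rad. Origin: centre of its underside; x points to the hinge, z up. Base 22 mm high, foam flush with its rim; pocket 80 x 58 mm (x, y) in the middle, 10 mm deep, floor 12 mm above the origin. The gauge goes in lengthwise along x, either way round, and stands 20 mm proud; shut lid clears it by 4 mm.
- case_lid (a joint): Lid angle, rad: 0 shut, grows as its -x edge rises, stop at 1.9; starts 0 to 0.2. Hinge line along y through case point (75, 0, 22) mm. Stiff: stays where left; 2 N at the tab moves it. Orange pull tab on the lid's -x face: 26 x 8 mm (y, z), reaches from -150 to -190 mm in x from the hinge, middle 10 mm above it when shut. Pinch it across y from above near -180 mm, tool kept pointing down.
- bottle: Bystander: pale plastic bottle with a blue cap, 52 mm across, 130 mm tall, standing loose beyond the trays. Origin: centre of its underside.
- screwdriver: Bystander: green-handled screwdriver, 190 mm long, lying loose between the robot and the work, roughly along y. Its x axis runs along it.

How it is judged:
At the end, for the whole second after the job is handed in: Chargers flat, upright, at rest on the floor of their tray (within 6 mm, 0.15 rad): black in yellow, white in blue. Gauge upright at rest in the pocket (13 mm in x, 14 mm in y, 4 mm in height, 0.1 rad). Lid shut to 0.05 rad. All released (x of black_charger_1 in the frame of yellow_tray between -0.083 and 0.083 m and y of black_charger_1 in the frame of yellow_tray between -0.049 and 0.049 m and z of black_charger_1 in the frame of yellow_tray between -0.002 and 0.01 m and angle between each of black_charger_1, black_charger_2, white_charger's own z axis and vertical below 0.15 rad and linear speed of each of black_charger_1, black_charger_2, white_charger, pin_gauge below 0.02 m/s and angular speed of each of black_charger_1, black_charger_2, white_charger, pin_gauge below 0.2 rad/s and x of black_charger_2 in the frame of yellow_tray between -0.083 and 0.083 m and y of black_charger_2 in the frame of yellow_tray between -0.049 and 0.049 m and z of black_charger_2 in the frame of yellow_tray between -0.002 and 0.01 m and x of white_charger in the frame of blue_tray between -0.083 and 0.083 m and y of white_charger in the frame of blue_tray between -0.049 and 0.049 m and z of white_charger in the frame of blue_tray between -0.002 and 0.01 m and x of pin_gauge in the frame of case between -0.013 and 0.013 m and y of pin_gauge in the frame of case between -0.014 and 0.014 m and z of pin_gauge in the frame of case between 0.008 and 0.016 m and angle between pin_gauge's own z axis and vertical below 0.1 rad and value of joint case_lid below 0.05 rad); the robot touches nothing.
It fails at once if a charger or the gauge is let go of while its underside is more than 60 mm above the bench (dropped or thrown) ((height (world z) of black_charger_1 above 0.06 m and contact force between the fingers and black_charger_1 below 0.01 N) or (height (world z) of black_charger_2 above 0.06 m and contact force between the fingers and black_charger_2 below 0.01 N) or (height (world z) of white_charger above 0.06 m and contact force between the fingers and white_charger below 0.01 N) or (height (world z) of pin_gauge above 0.06 m and contact force between the fingers and pin_gauge below 0.01 N)).
It fails at once if the bottle is pushed more than 30 mm or tipped over (distance of bottle from where it was at the start of the episode above 0.03 m or angle between bottle's own z axis and vertical above 0.3 rad).
It fails at once if the screwdriver is pushed more than 30 mm (distance of screwdriver from where it was at the start of the episode above 0.03 m).
It also fails if it takes over 144 s, if anything falls off the work surface, if the arm or the gripper's body presses on something with over 40 N, if the wrist force passes 120 N, or if a joint passes its speed limit or range.

### The arm

A 6-joint arm with a two-finger parallel gripper is mounted at the origin on the work surface. World frame = base frame: x ahead of the robot, y to its left, z up, the work surface at z = 0. Lengths are in m, angles in rad, forces in N, time in s.
With the tool pointing down it reaches from about 0.3 to 0.875 m from the base axis. Payload 6.4 kg.
Tool frame: the origin (TCP) lies on the centre line of the jaws, within the pads' length; the fingertips stand 25 mm ahead of it and the grasp point (between the pads) lies 6 mm ahead of it (ctrl.tip_reach is the distance from the TCP to the fingertips, in m); z points along the fingers, y is the line along which they close (so a half turn about z gives the same grasp; the last joint's range is limited). The gripper opens to 85 mm and grips with 20 to 120 N. Pads are 22 mm wide; open, the fingers measure 114 mm over their backs; the gripper's body (76 mm by 85 mm) begins 54 mm behind the grasp point. The pads swing forward as they close: fully open they stand 13 mm farther back than shut.
Start: joints at [1.037, 0.181, 1.607, -0, 1.354, -0.206], TCP at [0.185, 0.544, 0.256] pointing down, gripper open.
Joint ranges: [-2.99, 2.99], [-0.89, 2.07], [0.3, 2.58], [-1.14, 4.28], [0, 2.63], [-3.12, 3.12]. Speed limits (rad/s): [2.57, 2.57, 3.01, 3.14, 3.14, 3.14].

### API

Orientations are given as a unit quaternion [w, x, y, z].
In Python, from bench import ctrl gives the robot as it stands.
- The arm moves only by the tool servo_tool, never from a script. Its argument "motion" is a list that holds one entry, the list of rows, each a list of 5 numbers: the shift along the tool's x, y, z in cm, then the turn about the tool's z in degrees, then the closure, from -1 (fully open) to 1 (shut). In form: [[[dx, dy, dz, twist, claw], ...]]. A call has 1 to 5 rows; each row is the pose to reach, as a shift and turn from the pose commanded when the call began, along the tool's axes at that moment; what a row does not reach only later rows make up. A row lasts 1/10 s, in which the tool goes at most 50 mm and 8.59 degrees, less where a joint would pass 70% of its speed; a pose out of reach is approached as far as the arm can. A call with a gripper value outside its range is refused whole. The fingers move at their own pace and stop on an object; the grip force is fixed at half the most. Time passes only in rows, so rows that repeat a pose let the fingers close. It gives the time, the measured TCP pose, the force, the opening and the grip force at its end, in the units of the state.
- ctrl.get_obs(): the state, without advancing time (a new reading comes with each control period).
- ctrl.camera(name): name is "scene" or "top" or "wrist"; returns a dict with "pixels" (480x640x3 uint8, red, green, blue), "depth" (480x640 float32, m along the optical axis (not along the pixel's ray), 0 where there is no reading), "fx", "fy", "cx", "cy" (pixels), "R" (3x3) and "t" (3): a world point X has camera coordinates R X + t; the wrist camera has in their place "hand_eye" (4x4, takes a point from camera to tool coordinates, whose origin is the TCP and whose axes are the flange's). Camera axes: x right, y down, z forward; pixel columns grow to the right and rows downward; lengths in m; the calibration is good to about 2 mm. A picture is of the moment at which its call begins: read the wrist's pose just before it.
- ctrl.hand_in(): hands the job in; it is judged then, once.
The state is a dict: "time_s": time; "q": joint angles; "dq": joint speeds; "joint_efforts": joint torques, N m; "eef_pos": TCP position; "eef_rot": TCP orientation; "wrist_force": force on the tool from outside, world axes, zero at the start; "torque": the same for the moment, N m; "opening": opening from 0.0 (shut) to 1.0 (fully open); "grasp_force": force on a finger pad.
Only numpy, scipy, OpenCV 4.12 (cv2) and the standard library are available. Lean on these libraries where they do the work, as an engineer would, in place of code of your own. Each camera call takes 0.05 s, during which the arm holds its last target. There are 200 camera calls.

## Working session

There is one attempt and no reset: what is moved stays moved. The work goes in short steps, Python scripts to look and compute and a tool call to move; the robot and the scene stay as the last step left them, time stands still between calls to the robot, and variables do not carry over. Pictures are saved under pics/ and viewed, at most 14 in all, crops included, and the job is handed in when it is done.

Besides the shell and the picture viewer there is one more tool, called after "Request:" as a command line: name --argument value ..., lists and objects as JSON in quotes. servo_tool: Moves the arm, as the interface text tells. Its arguments: {"type":"object","properties":{"motion":{"type":"array"}},"required":["motion"]}

```bash
mkdir -p pics; ls
python3 - <<'E'
from bench import ctrl
import cv2,numpy as np
o=ctrl.get_obs();print(o)
for n in("top","scene"):
    c=ctrl.camera(n);cv2.imwrite(f"pics/{n}0.png",c["pixels"][:,:,::-1]);np.savez(f"{n}0.npz",**c)
    print(n,c["fx"],c["cx"],c["cy"],c["R"],c["t"])
print(ctrl.tip_reach)
E
```

```text
pics
{'time_s': 0.0, 'q': array([ 1.03668466e+00,  1.81536043e-01,  1.60797639e+00,  1.14980064e-05,
        1.35378944e+00, -2.06300863e-01]), 'dq': array([ 1.10803217e-03, -5.20450264e-04,  4.04693771e-04,  5.76500307e-05,
        7.10057617e-04,  3.00963961e-04]), 'joint_efforts': array([ 2.89553805e-03, -4.44864142e+01, -3.51342201e+01, -6.52436825e-05,
        8.76597769e-03,  2.55918746e-05]), 'eef_pos': array([0.18485903, 0.54395619, 0.2554022 ]), 'eef_rot': array([-3.14436135e-04,  1.63173665e-01,  9.86596992e-01, -7.94678546e-04]), 'wrist_force': array([ 0.65722575,  0.04222069, -0.15899007]), 'torque': array([0.02016307, 0.02978963, 0.00331795]), 'grasp_force': 0.0, 'opening': 0.9993964936495259}
top 537.9834770566189 319.9209697688097 241.18766678402642 [[ 0.00782031 -0.99996532 -0.00286348]
 [-0.99910955 -0.00769483 -0.04148377]
 [ 0.0414603   0.00318535 -0.99913507]] [-0.01827127  0.57394095  1.37861099]
scene 492.1849836946052 331.0433336364435 234.06111928815164 [[-0.55604185  0.83091981 -0.01974177]
 [ 0.58403853  0.37371151 -0.7205822 ]
 [-0.59136829 -0.41220381 -0.69308842]] [ 0.30790355 -0.31267696  1.39485049]
0.025
```

View pics/top0.png

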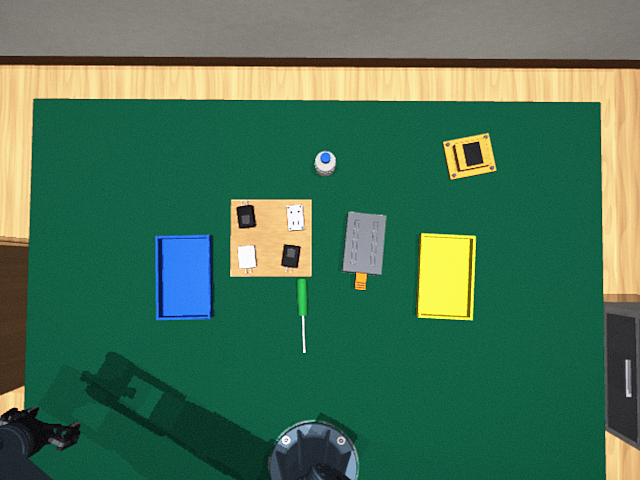

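View pics/scene0.png

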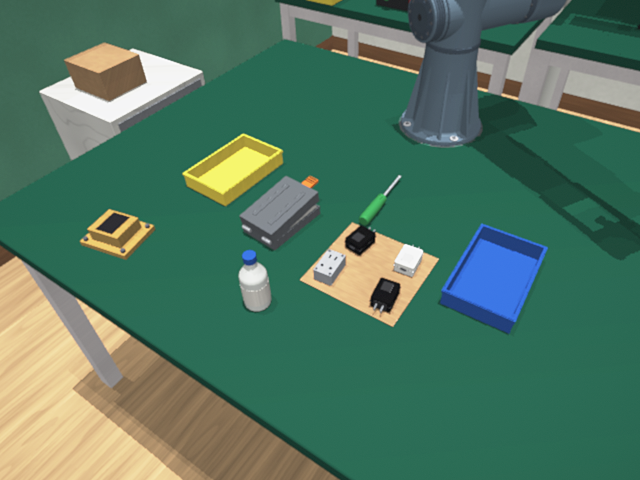

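The top view shows black chargers at (246,216) and (290,256), the white one at (247,257), and the gauge with its holes at (295,217). The case is at (364,243) with its tab at (361,281). The blue tray is at (184,278), the yellow one at (447,277), the screwdriver at (303,315) and the bottle at (325,162).

```bash
cat > h.py <<'E'
import numpy as np,cv2
def cloud(c):
    v,u=np.mgrid[0:480,0:640];d=c["depth"]
    P=np.stack([(u-c["cx"])/c["fx"]*d,(v-c["cy"])/c["fy"]*d,d],-1)
    if "hand_eye" in c: return P
    return (P-c["t"])@c["R"]
def ray(c,u,v,z):
    R=np.asarray(c["R"]);C=-R.T@c["t"]
    d=np.stack([(u-c["cx"])/c["fx"],(v-c["cy"])/c["fy"],np.ones_like(u)],-1)@R
    return C+d*((z-C[2])/d[...,2])[...,None]
def rect(P):
    (c,s,a)=cv2.minAreaRect((P[:,:2]*1000).astype(np.float32))
    if s[0]<s[1]: s=s[::-1];a-=90
    a=(a+90)%180-90
    return np.round([*c,*s,a],1)
E
python3 - <<'E'
import numpy as np,cv2
from h import *
c=dict(np.load("top0.npz"));P=cloud(c);px=c["pixels"].astype(int)
hsv=cv2.cvtColor(c["pixels"],cv2.COLOR_RGB2HSV)
v,u=np.mgrid[0:480,0:640].astype(float)
print("bench z",np.median(P[350:370,420:500,2]),"pad z",np.median(P[232:242,262:275,2]))
def comp(m,z,name,roi,mn=30):
    k=np.zeros_like(m);r=roi;k[r[1]:r[3],r[0]:r[2]]=1
    n,l,s,ce=cv2.connectedComponentsWithStats((m&k.astype(bool)).astype(np.uint8))
    for i in range(1,n):
        if s[i,4]>=mn:
            q=l==i;W=ray(c,u[q],v[q],z);print(name,s[i,4],np.round(ce[i]),rect(W),"cent",np.round(W.mean(0)*1000,1),"zmed",np.round(np.percentile(P[q][:,2],[5,50,95])*1000,1))
z=P[...,2]
comp(z>0.024,.032,"obj",(228,195,314,280))
H,S,V=[hsv[...,i] for i in range(3)]
comp((H>100)&(H<125)&(S>120),.04,"blue",(140,220,225,335),200)
comp((H>22)&(H<35)&(S>120),.04,"yellow",(405,220,490,335),200)
comp((z>.035),.049,"case",(330,200,400,300),50)
comp((H>8)&(H<22)&(S>150),.032,"tab",(345,265,380,300),20)
comp((z>.02),.12,"bottle",(305,140,345,180),50)
comp((H>50)&(H<65)&(V>90)&(z>.008),.02,"scr",(285,270,325,360),30)
E
```

```text
bench z 7.811715356849364e-05 pad z 0.002009574300338016
obj 364 [245. 216.] [635.5 178.   56.5  43.    8.9] cent [635.3 178.4  32. ] zmed [26.1 31.1 35.9]
obj 396 [295. 218.] [633.4  51.1  64.2  40.    5.7] cent [633.2  51.1  32. ] zmed [26.6 31.6 36.4]
obj 359 [290. 256.] [534.5  62.6  56.5  41.4  -7.5] cent [534.9  62.6  32. ] zmed [26.9 31.3 36.4]
obj 362 [246. 257.] [532.  174.1  56.7  42.2   5.9] cent [532.1 174.2  32. ] zmed [26.1 31.5 36.9]
blue 4784 [183. 277.] [480.  330.2 213.1 144.2   1.2] cent [480.  330.5  40. ] zmed [-0.7  4.8 40.4]
yellow 4642 [446. 276.] [ 487.3 -331.8  213.   142.8   -2.4] cent [ 487.1 -331.6   40. ] zmed [-0.7  5.  40.5]
case 2512 [363. 246.] [ 547.3 -121.8  193.3   98.1   -4.6] cent [ 560.8 -123.2   49. ] zmed [48.5 57.4 67. ]
tab 175 [360. 281.] [ 4.729e+02 -1.177e+02  4.060e+01  2.790e+01  3.000e-01] cent [ 472.5 -117.4   32. ] zmed [ 2.1 55.5 60.6]
bottle 408 [324. 163.] [ 7.573e+02 -2.490e+01  5.800e+01  4.800e+01  5.000e-01] cent [756.9 -23.6 120. ] zmed [ 39.6  89.9 131. ]
```

Run:
```python
import numpy as np,cv2
from h import *
c=dict(np.load("top0.npz"));P=cloud(c);hsv=cv2.cvtColor(c["pixels"],cv2.COLOR_RGB2HSV)
m=np.zeros((480,640),bool);m[200:300,330:400]=1
m&=(hsv[...,1]<60)&(hsv[...,2]>60)&(P[...,2]>.035)
Q=P[m];A=np.c_[Q[:,:2],np.ones(len(Q))]
w=np.linalg.lstsq(A,Q[:,2],rcond=None)[0]
print("slope",w,np.arctan(np.hypot(*w[:2])),"res",np.std(Q[:,2]-A@w))
v,u=np.nonzero(m);R=c["R"];C=-R.T@c["t"]
d=np.stack([(u-c["cx"])/c["fx"],(v-c["cy"])/c["fy"],np.ones(len(u))],-1)@R
s=(C[:2]@w[:2]+w[2]-C[2])/(d[:,2]-d[:,:2]@w[:2]);X=C+d*s[:,None]
r=rect(X);print("lid",r)
a=np.radians(r[4]);e=np.array([np.cos(a),np.sin(a)]);n=np.array([-e[1],e[0]])
pe=np.percentile((X[:,:2]@e),[0.5,99.5])*1000;pn=np.percentile(X[:,:2]@n,[.5,99.5])*1000;print(pe,pn,"z at hinge end",w[:2]@(e*pe[1]/1000+n*pn.mean()/1000)+w[2],w[:2]@(e*pe[0]/1000+n*pn.mean()/1000)+w[2])
t=(hsv[...,0]>8)&(hsv[...,0]<22)&(hsv[...,1]>150);t[:265]=0;t[300:]=0;t[:,:345]=0;t[:,380:]=0
vv,uu=np.nonzero(t);W=ray(c,uu.astype(float),vv.astype(float),.056);print("tab",rect(W),W.mean(0), np.median(P[t][:,2]))
from bench import ctrl
o=ctrl.get_obs();print(o["eef_pos"],o["time_s"])
```

```text
slope [-0.2168615   0.65598999  0.26685952] 0.604596827370511 res 0.08124391917240019
lid [ 569.9 -124.6  154.7  101.4   -6. ]
[504.82628244 654.56830057] [-114.17241377  -14.16636983] z at hinge end 0.04039369269590806 0.08295683381709454
tab [ 4.736e+02 -1.160e+02  3.990e+01  2.740e+01  3.000e-01] [ 0.47331427 -0.11563158  0.056     ] 0.05552579760255238
[0.18485799 0.54399803 0.25548412] 0.1
```

Run:
```python
import numpy as np,cv2
from h import *
c=dict(np.load("top0.npz"));P=cloud(c);hsv=cv2.cvtColor(c["pixels"],cv2.COLOR_RGB2HSV)
m=np.zeros((480,640),bool);m[200:300,330:400]=1
m&=(hsv[...,1]<60)&(hsv[...,2]>60)&(P[...,2]>.035)&(P[...,2]<.09)
m=cv2.morphologyEx(m.astype(np.uint8),cv2.MORPH_OPEN,np.ones((3,3)))>0
Q=P[m];A=np.c_[Q[:,:2],np.ones(len(Q))]
for _ in range(4):
    w=np.linalg.lstsq(A,Q[:,2],rcond=None)[0];k=abs(Q[:,2]-A@w)<.006;Q,A=Q[k],A[k]
print("slope",w,np.arctan(np.hypot(*w[:2])),"res",np.std(Q[:,2]-A@w))
v,u=np.nonzero(m);R=c["R"];C=-R.T@c["t"]
d=np.stack([(u-c["cx"])/c["fx"],(v-c["cy"])/c["fy"],np.ones(len(u))],-1)@R
s=(C[:2]@w[:2]+w[2]-C[2])/(d[:,2]-d[:,:2]@w[:2]);X=C+d*s[:,None]
r=rect(X);print("lid",r)
a=np.radians(r[4]);e=np.array([np.cos(a),np.sin(a)]);n=np.array([-e[1],e[0]])
pe=np.percentile((X[:,:2]@e),[0.5,99.5])*1000;pn=np.percentile(X[:,:2]@n,[.5,99.5])*1000
for q in pe: print(e*q+n*pn.mean(),w[:2]@(e*q+n*pn.mean())/1000+w[2])
print(pn,pe)
```

```text
slope [-0.11541089  0.01161854  0.12476927] 0.11547817571389798 res 0.002542480332678637
lid [ 568.8 -123.5  149.6   96.5   -5.4]
[ 495.66923542 -116.49730873] 0.06621011528156331
[ 642.53852153 -130.38054382] 0.0490984979461149
[-117.07868548  -21.58870221] [504.43280304 651.9568059 ]
```

Request:
servo_tool --motion '[[[-3.2, -3.55, 0, 0, -1], [-6.4, -7.1, 0, 0, -1], [-9.6, -10.65, 0, 0, -1], [-12.8, -14.2, 0, 0, -1], [-16, -17.8, 0, 0, -1]]]'

```text
time_s: 0.6
eef_pos: [0.2793, 0.3226, 0.2559]
eef_rot: [-0.0, 0.163, 0.987, -0.0]
wrist_force: [1.6, -0.7, 0.1]
opening: 1.004
grasp_force: 0.0
```

Request:
servo_tool --motion '[[[-3.2, -3.55, 0, 0, -1], [-6.4, -7.1, 0, 0, -1], [-9.6, -10.65, 0, 0, -1], [-12.8, -14.2, 0, 0, -1], [-16, -17.8, 0, 0, -1]]]'

```text
time_s: 1.1
eef_pos: [0.3736, 0.1025, 0.2563]
eef_rot: [0.0, 0.163, 0.987, 0.0]
wrist_force: [1.2, -0.8, -0.8]
opening: 0.999
grasp_force: 0.0
```

Request:
servo_tool --motion '[[[-3.2, -3.55, 0, -6, -1], [-6.4, -7.1, 0, -13, -1], [-9.6, -10.65, 0, -13.3, -1], [-12.8, -14.2, 0, -13.3, -1], [-15.6, -17.7, 0, -13.3, -1]]]'

```text
time_s: 1.6
eef_pos: [0.4645, -0.1157, 0.256]
eef_rot: [-0.0, 0.048, 0.999, 0.0]
wrist_force: [0.8, 0.3, -0.1]
opening: 1.002
grasp_force: 0.0
```

```bash
cat > plan.py <<'E'
# usage: plan.py x y z(mm) toolY_deg ; several targets chain
import sys,numpy as np
from scipy.spatial.transform import Rotation as Ro
from bench import ctrl
o=ctrl.get_obs();p=o["eef_pos"]*1000;q=o["eef_rot"]
M=Ro.from_quat(q[[1,2,3,0]]).as_matrix();yaw=np.degrees(np.arctan2(M[1,1],M[0,1]))
print("t",round(o["time_s"],2),"tcp",p.round(1),"toolY",yaw.round(1),"tz",M[:,2].round(3),"q6",o["q"][5].round(2),"F",o["wrist_force"].round(1),"open",round(o["opening"],2),"gf",round(o["grasp_force"],1))
a=np.array(sys.argv[1:],float).reshape(-1,4)
for t in a:
    d=t[:3]-p;c,s=np.cos(np.radians(yaw)),np.sin(np.radians(yaw))
    y=np.array([c,s]);x=np.array([-s,c])  # tool z down: x = y cross z
    tw=-((t[3]-yaw+90)%180-90)
    print("dx %.2f dy %.2f dz %.2f tw %.1f"%(d[:2]@x/10,d[:2]@y/10,-d[2]/10,tw));p=t[:3];yaw=yaw-tw
E
python3 plan.py 464 -114 58.6 84.5
```

```text
t 1.6 tcp [ 464.5 -115.7  256. ] toolY 84.5 tz [-0.  0. -1.] q6 -1.97 F [ 0.8  0.3 -0.1] open 1.0 gf 0.0
dx 0.07 dy 0.16 dz 19.74 tw -0.0
```

Request:
servo_tool --motion '[[[0.1, 0.2, 4.8, 0, -1], [0.1, 0.2, 9.6, 0, -1], [0.1, 0.2, 14, 0, -0.5], [0.1, 0.2, 18, 0, -0.2], [0.1, 0.2, 19.7, 0, 0]]]'

```text
time_s: 2.1
eef_pos: [0.4604, -0.11, 0.0552]
eef_rot: [-0.003, 0.048, 0.999, 0.001]
wrist_force: [-0.0, -0.3, 0.2]
opening: 0.521
grasp_force: 0.0
```

Request:
servo_tool --motion '[[[0, 0, 0, 0, 0.3], [0, 0, 0, 0, 1], [0, 0, 0, 0, 1], [0, 0, 0, 0, 1], [0, 0, 0, 0, 1]]]'

```text
time_s: 2.6
eef_pos: [0.4604, -0.1135, 0.0594]
eef_rot: [-0.003, 0.047, 0.999, -0.002]
wrist_force: [-13.7, -14.2, 0.3]
opening: 0.29
grasp_force: 58.7
```

```bash
python3 plan.py
python3 - <<'E'
import numpy as np
# arc in tool cm: x = -e direction (tool x ~ -case x)
f=lambda t:np.array([-180*np.cos(t)+10*np.sin(t),180*np.sin(t)+10*np.cos(t)])
a=np.linspace(.115,1.75,11);p=f(a[0])
for i in range(0,11,5):
    for t in a[i+1:i+6]:
        d=f(t)-f(a[i]);print(i,round(t,2),"dx %.2f dz %.2f"%(-d[0]/10,-d[1]/10))
E
```

```text
t 2.6 tcp [ 460.4 -113.5   59.4] toolY 84.6 tz [-0.007 -0.003 -1.   ] q6 -1.96 F [-13.7 -14.2   0.3] open 0.29 gf 58.7
0 0.28 dx -0.73 dz -2.85
0 0.44 dx -1.92 dz -5.54
0 0.61 dx -3.54 dz -8.01
0 0.77 dx -5.53 dz -10.18
0 0.93 dx -7.84 dz -11.99
5 1.1 dx -2.58 dz -1.41
5 1.26 dx -5.36 dz -2.39
5 1.42 dx -8.26 dz -2.90
5 1.59 dx -11.20 dz -2.93
5 1.75 dx -14.11 dz -2.48
```

```bash
python3 plan.py
python3 - <<'E'
import numpy as np
f=lambda t:np.array([-180*np.cos(t)+10*np.sin(t),180*np.sin(t)+10*np.cos(t)])
a=np.linspace(.115,1.75,16)
for i in range(0,15,5):
    print([[round(-(f(t)-f(a[i]))[0]/10,1),0,round(-(f(t)-f(a[i]))[1]/10,1),0,1] for t in a[i+1:i+6]])
E
```

```text
t 2.6 tcp [ 460.4 -113.5   59.4] toolY 84.6 tz [-0.007 -0.003 -1.   ] q6 -1.96 F [-13.7 -14.2   0.3] open 0.29 gf 58.7
[[np.float64(-0.4), 0, np.float64(-1.9), 0, 1], [np.float64(-1.1), 0, np.float64(-3.8), 0, 1], [np.float64(-1.9), 0, np.float64(-5.5), 0, 1], [np.float64(-3.0), 0, np.float64(-7.2), 0, 1], [np.float64(-4.2), 0, np.float64(-8.8), 0, 1]]
[[np.float64(-1.4), 0, np.float64(-1.4), 0, 1], [np.float64(-2.9), 0, np.float64(-2.7), 0, 1], [np.float64(-4.5), 0, np.float64(-3.7), 0, 1], [np.float64(-6.3), 0, np.float64(-4.6), 0, 1], [np.float64(-8.1), 0, np.float64(-5.3), 0, 1]]
[[np.float64(-1.9), 0, np.float64(-0.5), 0, 1], [np.float64(-3.8), 0, np.float64(-0.8), 0, 1], [np.float64(-5.8), 0, np.float64(-0.9), 0, 1], [np.float64(-7.8), 0, np.float64(-0.7), 0, 1], [np.float64(-9.7), 0, np.float64(-0.4), 0, 1]]
```

Request:
servo_tool --motion '[[[-0.4, 0, -1.9, 0, 1], [-1.1, 0, -3.8, 0, 1], [-1.9, 0, -5.5, 0, 1], [-3.0, 0, -7.2, 0, 1], [-4.2, 0, -8.8, 0, 1]]]'

```text
time_s: 3.1
eef_pos: [0.5055, -0.1179, 0.1492]
eef_rot: [0.001, 0.048, 0.999, -0.002]
wrist_force: [4.0, -11.4, -11.2]
opening: 0.285
grasp_force: 61.2
```

Request:
servo_tool --motion '[[[-1.4, 0, -1.4, 0, 1], [-2.9, 0, -2.7, 0, 1], [-4.5, 0, -3.7, 0, 1], [-6.3, 0, -4.6, 0, 1], [-8.1, 0, -5.3, 0, 1]]]'

```text
time_s: 3.6
eef_pos: [0.5852, -0.1255, 0.2016]
eef_rot: [-0.001, 0.048, 0.999, -0.002]
wrist_force: [-3.2, -8.8, -6.6]
opening: 0.291
grasp_force: 61.3
```

Request:
servo_tool --motion '[[[-1.9, 0, -0.5, 0, 1], [-3.8, 0, -0.8, 0, 1], [-5.8, 0, -0.9, 0, 1], [-7.8, 0, -0.7, 0, 1], [-9.7, 0, -0.4, 0, 1]]]'

```text
time_s: 4.1
eef_pos: [0.6823, -0.1348, 0.2062]
eef_rot: [-0.0, 0.048, 0.999, -0.002]
wrist_force: [-4.3, -6.7, 0.8]
opening: 0.293
grasp_force: 63.9
```

```bash
python3 plan.py
python3 - <<'E'
from bench import ctrl
import cv2
c=ctrl.camera("scene");cv2.imwrite("pics/s1.png",c["pixels"][60:340,140:500,::-1])
E
```

```text
t 4.1 tcp [ 682.3 -134.8  206.2] toolY 84.5 tz [-0.001 -0.004 -1.   ] q6 -1.84 F [-4.3 -6.7  0.8] open 0.29 gf 63.9
```

View pics/s1.png

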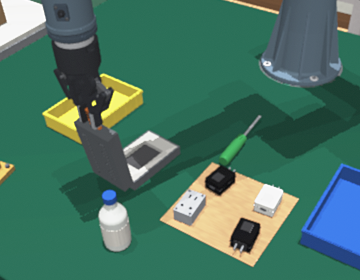

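Request:
servo_tool --motion '[[[0, 0, 0, 0, -0.2], [0, 0, 0, 0, -0.2], [0, 0, -1, 0, -0.2], [0, 0, -4, 0, -0.2], [0, 0, -8, 0, -0.5]]]'

```text
time_s: 4.65
eef_pos: [0.681, -0.1316, 0.2838]
eef_rot: [-0.002, 0.048, 0.999, 0.001]
wrist_force: [0.9, 0.7, 0.8]
opening: 0.746
grasp_force: 0.0
```

```bash
python3 plan.py 633.3 51.1 120 95.7  633.3 51.1 40 95.7
```

```text
t 4.65 tcp [ 681.  -131.6  283.8] toolY 84.5 tz [-0.004  0.002 -1.   ] q6 -1.84 F [0.9 0.7 0.8] open 0.75 gf 0.0
dx 6.48 dy 17.73 dz 16.38 tw -11.2
dx 0.00 dy 0.00 dz 8.00 tw -0.0
```

Request:
servo_tool --motion '[[[1.2, 4, 0, 0, -1], [2.6, 8, 2, -3, -1], [4, 12, 5, -7, -1], [5.2, 15, 9, -11.2, -1], [6.5, 17.7, 12.5, -11.2, -1]]]'

```text
time_s: 5.15
eef_pos: [0.6345, 0.0518, 0.1603]
eef_rot: [0.002, -0.051, 0.999, -0.0]
wrist_force: [0.2, 0.3, -0.6]
opening: 1.002
grasp_force: 0.0
```

Request:
servo_tool --motion '[[[0, 0, 3, 0, -1], [0, 0, 3, 0, -1], [0, 0, 3, 0, -1]]]'

```text
time_s: 5.45
eef_pos: [0.635, 0.0499, 0.1307]
eef_rot: [0.0, -0.05, 0.999, -0.0]
wrist_force: [-0.2, -0.4, 0.9]
opening: 0.998
grasp_force: 0.0
```

```bash
python3 plan.py 633.3 51.1 40 95.7
python3 - <<'E'
from bench import ctrl
import cv2,numpy as np
from h import *
from scipy.spatial.transform import Rotation as Ro
o=ctrl.get_obs();c=ctrl.camera("wrist");cv2.imwrite("pics/w1.png",c["pixels"][:,:,::-1])
T=np.eye(4);T[:3,:3]=Ro.from_quat(o["eef_rot"][[1,2,3,0]]).as_matrix();T[:3,3]=o["eef_pos"]
E_=T@c["hand_eye"];P=cloud(c)@E_[:3,:3].T+E_[:3,3];d=c["depth"]
m=(d>0)&(P[...,2]>.024)&(P[...,2]<.04)&(abs(P[...,0]-.633)<.06)&(abs(P[...,1]-.051)<.06)
print(m.sum(), rect(P[m]),P[m].mean(0))
E
```

```text
t 5.45 tcp [635.   49.9 130.7] toolY 95.7 tz [ 0.001 -0.    -1.   ] q6 -1.78 F [-0.2 -0.4  0.9] open 1.0 gf 0.0
dx 0.16 dy 0.13 dz 9.07 tw 0.0
6921 [636.7  49.5  64.6  40.1   5.4] [0.63431247 0.04919033 0.03264145]
```

View pics/w1.png

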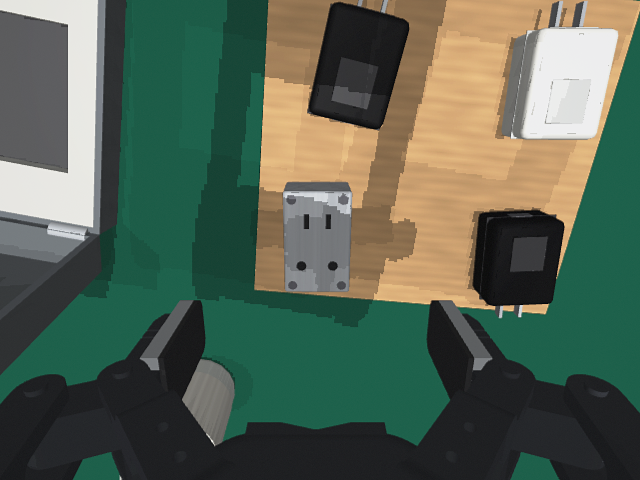

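The wrist view shows the gauge at (318,237), square between the pads. It measures 64.6 x 40.1 mm at (635,50), which agrees with the top view. I'm going straight down.

Request:
servo_tool --motion '[[[0, 0, 3, 0, -1], [0, 0, 6, 0, -0.6], [0, 0, 8, 0, -0.4], [0, 0, 9, 0, -0.4], [0, 0, 9, 0, -0.2]]]'

```text
time_s: 6.0
eef_pos: [0.6352, 0.0493, 0.0399]
eef_rot: [0.0, -0.049, 0.999, -0.0]
wrist_force: [-0.5, -1.5, -0.5]
opening: 0.601
grasp_force: 0.0
```

Request:
servo_tool --motion '[[[0, 0, 0, 0, 1], [0, 0, 0, 0, 1], [0, 0, 0, 0, 1], [0, 0, 0, 0, 1], [0, 0, 0, 0, 1]]]'

```text
time_s: 6.5
eef_pos: [0.6363, 0.0496, 0.0416]
eef_rot: [0.002, -0.05, 0.999, -0.0]
wrist_force: [0.3, -1.3, 6.5]
opening: 0.444
grasp_force: 63.3
```

Request:
servo_tool --motion '[[[0, 0, -1, 0, 1], [0, 0, -3, 0, 1], [0, 0, -6, 0, 1], [0, 0, -8, 0, 1], [0, 0, -8, 0, 1]]]'

```text
time_s: 7.0
eef_pos: [0.6367, 0.05, 0.1231]
eef_rot: [0.003, -0.05, 0.999, -0.0]
wrist_force: [1.1, -0.7, -3.7]
opening: 0.449
grasp_force: 62.2
```

```bash
python3 plan.py 566 -123 120 84.5  566 -123 53 84.5;  python3 - <<'E'
from bench import ctrl
import cv2,numpy as np
from h import *
from scipy.spatial.transform import Rotation as Ro
# pocket: look in top view for dark foam/pocket + case rim
c=ctrl.camera("top");np.savez("top1.npz",**c);cv2.imwrite("pics/t1.png",cv2.resize(c["pixels"][190:310,320:420,::-1],None,fx=5,fy=5,interpolation=cv2.INTER_NEAREST))
E
```

```text
t 7.0 tcp [636.7  50.  123.1] toolY 95.7 tz [ 0.006 -0.001 -1.   ] q6 -1.78 F [ 1.1 -0.7 -3.7] open 0.45 gf 62.2
dx 8.76 dy -16.51 dz 0.31 tw 11.2
dx 0.00 dy 0.00 dz 6.70 tw -0.0
```

View pics/t1.png

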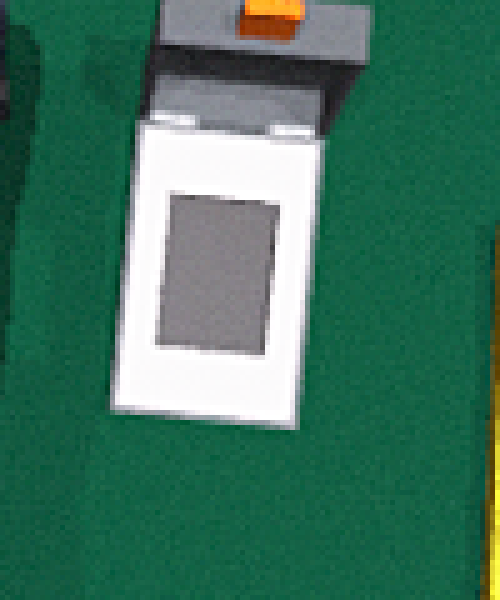

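The crop shows the pocket's dark rectangle with corners at about (170,193), (280,205), (265,355) and (156,345), and the lid clear behind it. I'll turn those into a position.

Run:
```python
import numpy as np
from h import *
c=dict(np.load("top1.npz"))
k=np.array([[170,193],[280,205],[265,355],[156,345]])/5+[320,190]-.5
W=ray(c,k[:,0],k[:,1],.022);print(W.round(4),W.mean(0),rect(W))
k=np.array([[137,122],[324,142],[298,428],[111,410]])/5+[320,190]-.5
W=ray(c,k[:,0],k[:,1],.022);print(W.mean(0),rect(W))
```

```text
[[ 0.6079 -0.0998  0.022 ]
 [ 0.6022 -0.1563  0.022 ]
 [ 0.5252 -0.1489  0.022 ]
 [ 0.5299 -0.093   0.022 ]] [ 0.56629758 -0.12451894  0.022     ] [ 566.5 -124.7   78.4   56.8   -5. ]
[ 0.56590138 -0.12439511  0.022     ] [ 566.2 -124.3  148.5   96.6   -5. ]
```

Request:
servo_tool --motion '[[[1.8, -3.3, 0, 2, 1], [3.6, -6.6, 0, 5, 1], [5.3, -10, 0, 8, 1], [7.0, -13.4, 0, 11.2, 1], [8.8, -16.5, 0, 11.2, 1]]]'

```text
time_s: 7.55
eef_pos: [0.5615, -0.1238, 0.1173]
eef_rot: [-0.002, 0.049, 0.999, 0.001]
wrist_force: [-0.1, -0.4, -2.8]
opening: 0.453
grasp_force: 62.1
```

Request:
servo_tool --motion '[[[0, 0, 0, 0, 1], [0, 0, 0, 0, 1]]]'

```text
time_s: 7.75
eef_pos: [0.5621, -0.1231, 0.1177]
eef_rot: [-0.001, 0.049, 0.999, 0.001]
wrist_force: [-0.8, 0.9, -4.5]
opening: 0.451
grasp_force: 62.3
```

```bash
python3 plan.py 567 -123 52 84.5
```

```text
t 7.75 tcp [ 562.1 -123.1  117.7] toolY 84.4 tz [-0.003  0.002 -1.   ] q6 -1.9 F [-0.8  0.9 -4.5] open 0.45 gf 62.3
dx -0.48 dy 0.06 dz 6.57 tw -0.1
```

Request:
servo_tool --motion '[[[-0.6, -0.1, 1.5, 0, 1], [-0.6, -0.1, 3.5, 0, 1], [-0.6, -0.1, 5, 0, 1], [-0.6, -0.1, 6, 0, 1], [-0.6, -0.1, 6.4, 0, 1]]]'

```text
time_s: 8.25
eef_pos: [0.5684, -0.1234, 0.0535]
eef_rot: [-0.001, 0.047, 0.999, 0.001]
wrist_force: [-0.2, -0.3, -4.6]
opening: 0.446
grasp_force: 62.3
```

Request:
servo_tool --motion '[[[0, 0, 0.1, 0, 1], [0, 0, 0.1, 0, 1]]]'

```text
time_s: 8.45
eef_pos: [0.5698, -0.1245, 0.0547]
eef_rot: [0.0, 0.048, 0.999, -0.0]
wrist_force: [-0.7, -0.8, -5.0]
opening: 0.447
grasp_force: 62.3
```

```bash
python3 plan.py 567 -123 52 84.5;  python3 - <<'E'
from bench import ctrl
import cv2
c=ctrl.camera("wrist");cv2.imwrite("pics/w2.png",c["pixels"][:,:,::-1])
E
```

```text
t 8.45 tcp [ 569.8 -124.5   54.7] toolY 84.5 tz [ 0.001 -0.    -1.   ] q6 -1.89 F [-0.7 -0.8 -5. ] open 0.45 gf 62.3
dx 0.29 dy 0.12 dz 0.27 tw 0.0
```

View pics/w2.png

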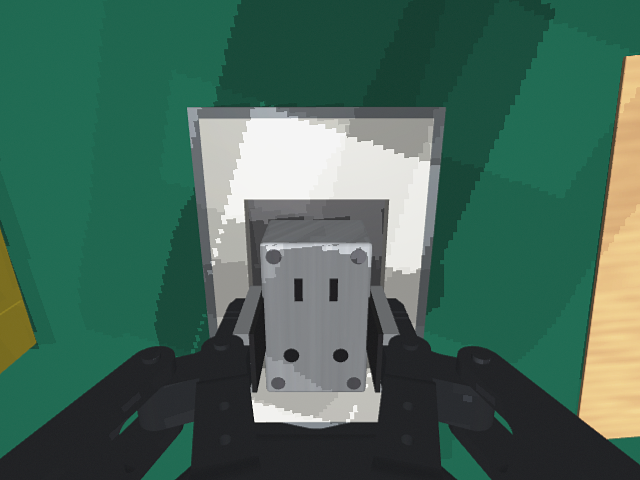

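The gauge (265-370, 240-390) sits within the pocket outline, whose left and right edges are at columns 245 and 388. I'm lowering the last 3 mm and releasing.

Request:
servo_tool --motion '[[[0.2, 0, 0.1, 0, 1], [0.2, 0, 0.2, 0, 1], [0.2, 0, 0.3, 0, 1], [0.2, 0, 0.3, 0, 1]]]'

```text
time_s: 8.9
eef_pos: [0.5674, -0.1244, 0.0517]
eef_rot: [0.0, 0.048, 0.999, -0.0]
wrist_force: [-1.1, 0.5, -0.6]
opening: 0.451
grasp_force: 62.6
```

```bash
python3 plan.py
```

```text
t 8.9 tcp [ 567.4 -124.4   51.7] toolY 84.5 tz [ 0. -0. -1.] q6 -1.9 F [-1.1  0.5 -0.6] open 0.45 gf 62.6
```

Request:
servo_tool --motion '[[[0, 0, 0, 0, 0], [0, 0, 0, 0, -0.2], [0, 0, 0, 0, -0.3], [0, 0, -1, 0, -0.3], [0, 0, -3, 0, -0.3]]]'

```text
time_s: 9.4
eef_pos: [0.5662, -0.1239, 0.0807]
eef_rot: [-0.001, 0.048, 0.999, 0.001]
wrist_force: [0.3, 0.7, 0.1]
opening: 0.65
grasp_force: 0.0
```

Request:
servo_tool --motion '[[[0, 0, -5, 0, -0.3], [0, 0, -10, 0, -0.3], [0, 0, -15, 0, -0.3], [0, 0, -20, 0, -0.3], [0, 0, -20.7, 0, -0.3]]]'

```text
time_s: 9.9
eef_pos: [0.5703, -0.1255, 0.2975]
eef_rot: [0.007, 0.048, 0.999, -0.003]
wrist_force: [0.3, -0.4, 0.0]
opening: 0.651
grasp_force: 0.0
```

```bash
python3 plan.py 682.3 -134.8 286 84.5 682.3 -134.8 206.2 84.5
python3 - <<'E'
from bench import ctrl
import cv2,numpy as np
from h import *
c=ctrl.camera("wrist");cv2.imwrite("pics/w3.png",c["pixels"][:,:,::-1])
E
```

```text
t 9.9 tcp [ 570.3 -125.5  297.5] toolY 84.5 tz [ 0.013 -0.006 -1.   ] q6 -1.9 F [ 0.3 -0.4  0. ] open 0.65 gf 0.0
dx -11.24 dy 0.14 dz 1.15 tw 0.0
dx 0.00 dy 0.00 dz 7.98 tw -0.0
```

View pics/w3.png

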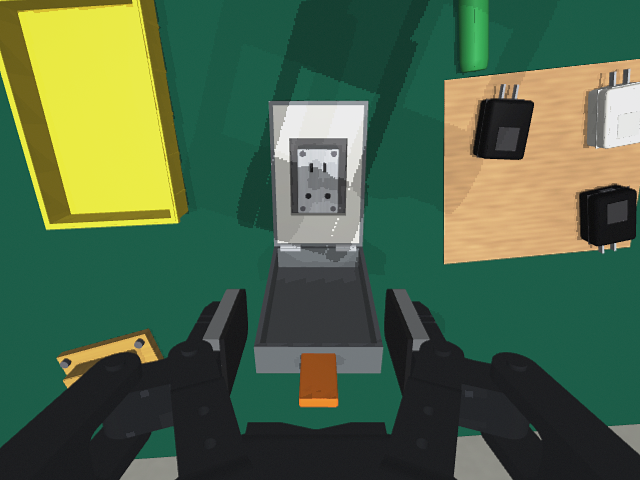

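The gauge is seated in the pocket at (318,180), and the tab stands up at (320,380). Now I'll shut the lid.

Request:
servo_tool --motion '[[[-4, 0.1, 0.3, 0, -0.3], [-8, 0.1, 0.3, 0, -0.3], [-11.4, 0.1, 0.3, 0, -0.3], [-11.4, 0.1, 0.3, 0, -0.3], [-11.4, 0.1, 0.3, 0, -0.3]]]'

```text
time_s: 10.45
eef_pos: [0.6803, -0.1339, 0.283]
eef_rot: [-0.002, 0.048, 0.999, 0.001]
wrist_force: [-0.2, 0.1, -0.3]
opening: 0.648
grasp_force: 0.0
```

```bash
python3 plan.py 682.3 -134.8 206.2 84.5
python3 - <<'E'
import numpy as np
f=lambda t:np.array([-180*np.cos(t)+10*np.sin(t),180*np.sin(t)+10*np.cos(t)])
a=np.linspace(1.75,0.03,21)
for i in range(0,20,5):
    print([[float(round(-(f(t)-f(a[i]))[0]/10,1)),0,float(round(-(f(t)-f(a[i]))[1]/10,1)),0,1] for t in a[i+1:i+6]])
h=650+f(0.03);h=(650+f(.03)[0],22+f(.03)[1]);print(h)
E
```

```text
t 10.45 tcp [ 680.3 -133.9  283. ] toolY 84.5 tz [-0.004  0.001 -1.   ] q6 -1.84 F [-0.2  0.1 -0.3] open 0.65 gf 0.0
dx -0.21 dy -0.07 dz 7.68 tw 0.0
[[1.5, 0, -0.3, 0, 1], [3.1, 0, -0.5, 0, 1], [4.6, 0, -0.5, 0, 1], [6.2, 0, -0.4, 0, 1], [7.7, 0, -0.2, 0, 1]]
[[1.5, 0, 0.4, 0, 1], [3.0, 0, 0.9, 0, 1], [4.4, 0, 1.5, 0, 1], [5.8, 0, 2.2, 0, 1], [7.1, 0, 3.1, 0, 1]]
[[1.2, 0, 1.0, 0, 1], [2.3, 0, 2.0, 0, 1], [3.4, 0, 3.2, 0, 1], [4.3, 0, 4.4, 0, 1], [5.1, 0, 5.7, 0, 1]]
[[0.7, 0, 1.4, 0, 1], [1.3, 0, 2.8, 0, 1], [1.7, 0, 4.3, 0, 1], [2.1, 0, 5.8, 0, 1], [2.3, 0, 7.3, 0, 1]]
(np.float64(470.3809489272072), np.float64(37.3946903739391))
```

Request:
servo_tool --motion '[[[-0.1, 0, 3, 0, -0.3], [-0.1, 0, 6, 0, -0.3], [-0.1, 0, 7.7, 0, -0.3], [-0.1, 0, 7.7, 0, 0], [-0.1, 0, 7.7, 0, 1]]]'

```text
time_s: 10.95
eef_pos: [0.6818, -0.1344, 0.2092]
eef_rot: [0.0, 0.048, 0.999, -0.0]
wrist_force: [0.2, -0.0, 0.6]
opening: 0.344
grasp_force: 0.0
```

Request:
servo_tool --motion '[[[0, 0, 0, 0, 1], [0, 0, 0, 0, 1], [0, 0, 0, 0, 1], [0, 0, 0, 0, 1]]]'

```text
time_s: 11.35
eef_pos: [0.6826, -0.1349, 0.2099]
eef_rot: [0.001, 0.048, 0.999, -0.001]
wrist_force: [-0.5, -3.9, 3.8]
opening: 0.29
grasp_force: 60.6
```

Request:
servo_tool --motion '[[[1.5, 0, -0.3, 0, 1], [3.1, 0, -0.5, 0, 1], [4.6, 0, -0.5, 0, 1], [6.2, 0, -0.4, 0, 1], [7.7, 0, -0.2, 0, 1]]]'

```text
time_s: 11.85
eef_pos: [0.6064, -0.1277, 0.2115]
eef_rot: [0.003, 0.048, 0.999, -0.001]
wrist_force: [4.1, -3.8, -3.8]
opening: 0.285
grasp_force: 59.0
```

Request:
servo_tool --motion '[[[1.5, 0, 0.4, 0, 1], [3.0, 0, 0.9, 0, 1], [4.4, 0, 1.5, 0, 1], [5.8, 0, 2.2, 0, 1], [7.1, 0, 3.1, 0, 1]]]'

```text
time_s: 12.35
eef_pos: [0.5361, -0.1211, 0.182]
eef_rot: [0.003, 0.048, 0.999, -0.001]
wrist_force: [-1.9, -1.1, 10.0]
opening: 0.289
grasp_force: 60.5
```

```bash
python3 plan.py
```

```text
t 12.35 tcp [ 536.1 -121.1  182. ] toolY 84.5 tz [ 0.006 -0.003 -1.   ] q6 -1.91 F [-1.9 -1.1 10. ] open 0.29 gf 60.5
```

Request:
servo_tool --motion '[[[1.2, 0, 1.0, 0, 1], [2.3, 0, 2.0, 0, 1], [3.4, 0, 3.2, 0, 1], [4.3, 0, 4.4, 0, 1], [5.1, 0, 5.7, 0, 1]]]'

```text
time_s: 12.85
eef_pos: [0.4838, -0.1161, 0.1235]
eef_rot: [0.001, 0.048, 0.999, -0.001]
wrist_force: [-5.2, -2.8, 6.9]
opening: 0.291
grasp_force: 62.4
```

Request:
servo_tool --motion '[[[0.7, 0, 1.4, 0, 1], [1.3, 0, 2.8, 0, 1], [1.7, 0, 4.3, 0, 1], [2.1, 0, 5.8, 0, 1], [2.3, 0, 7.3, 0, 1]]]'

```text
time_s: 13.35
eef_pos: [0.4606, -0.1138, 0.0494]
eef_rot: [0.0, 0.048, 0.999, -0.001]
wrist_force: [-4.2, -4.5, 3.1]
opening: 0.286
grasp_force: 68.4
```

Request:
servo_tool --motion '[[[0, 0, 0.2, 0, 1], [0, 0, 0.4, 0, 1], [0, 0, 0.5, 0, 1], [0, 0, 0.5, 0, 1]]]'

```text
time_s: 13.75
eef_pos: [0.4603, -0.1138, 0.0444]
eef_rot: [-0.001, 0.047, 0.999, -0.001]
wrist_force: [-6.9, -5.7, 1.1]
opening: 0.288
grasp_force: 68.8
```

```bash
python3 plan.py
```

```text
t 13.75 tcp [ 460.3 -113.8   44.4] toolY 84.6 tz [-0.001 -0.001 -1.   ] q6 -1.97 F [-6.9 -5.7  1.1] open 0.29 gf 68.8
```

Request:
servo_tool --motion '[[[0, 0, 0.1, 0, 1], [0, 0, 0.2, 0, 1], [0, 0, 0.3, 0, 1], [0, 0, 0.4, 0, 1], [0, 0, 0.4, 0, 1]]]'

```text
time_s: 14.25
eef_pos: [0.4601, -0.1137, 0.0404]
eef_rot: [-0.001, 0.047, 0.999, -0.001]
wrist_force: [-8.9, -5.6, 3.1]
opening: 0.287
grasp_force: 69.3
```

Request:
servo_tool --motion '[[[0, 0, 0.1, 0, 1], [0, 0, 0.2, 0, 1], [0, 0, 0.2, 0, 1]]]'

```text
time_s: 14.55
eef_pos: [0.46, -0.1137, 0.0384]
eef_rot: [-0.001, 0.048, 0.999, -0.001]
wrist_force: [-8.7, -5.8, 1.6]
opening: 0.289
grasp_force: 69.6
```

```bash
python3 plan.py
```

```text
t 14.55 tcp [ 460.  -113.7   38.4] toolY 84.5 tz [-0.002 -0.001 -1.   ] q6 -1.97 F [-8.7 -5.8  1.6] open 0.29 gf 69.6
```

Request:
servo_tool --motion '[[[0, 0, 0.1, 0, 1], [0, 0, 0.2, 0, 1], [0, 0, 0.2, 0, 1]]]'

```text
time_s: 14.85
eef_pos: [0.46, -0.1137, 0.0364]
eef_rot: [-0.001, 0.047, 0.999, -0.001]
wrist_force: [-8.5, -6.2, 2.6]
opening: 0.288
grasp_force: 69.8
```

Request:
servo_tool --motion '[[[0, 0, 0.1, 0, 1], [0, 0, 0.2, 0, 1], [0, 0, 0.2, 0, 1]]]'

```text
time_s: 15.15
eef_pos: [0.46, -0.1138, 0.0347]
eef_rot: [-0.001, 0.048, 0.999, -0.001]
wrist_force: [-9.2, -4.8, 5.8]
opening: 0.287
grasp_force: 70.5
```

```bash
python3 plan.py;python3 - <<'E'
from bench import ctrl
import cv2
c=ctrl.camera("scene");cv2.imwrite("pics/s2.png",cv2.resize(c["pixels"][130:270,200:360,::-1],None,fx=3,fy=3))
E
```

```text
t 15.15 tcp [ 460.  -113.8   34.7] toolY 84.5 tz [-0.002 -0.001 -1.   ] q6 -1.97 F [-9.2 -4.8  5.8] open 0.29 gf 70.5
```

View pics/s2.png

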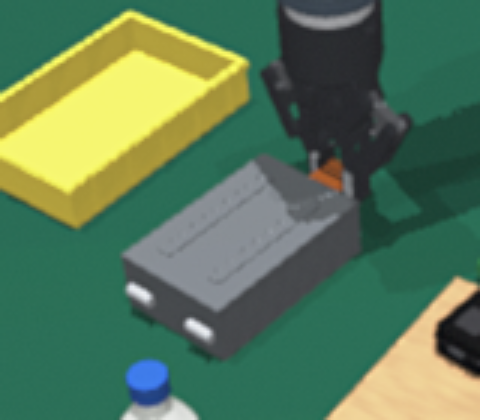

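Request:
servo_tool --motion '[[[0, 0, 0.1, 0, 1], [0, 0, 0.2, 0, 1], [0, 0, 0.2, 0, 1]]]'

```text
time_s: 15.5
eef_pos: [0.4601, -0.1138, 0.0343]
eef_rot: [-0.001, 0.047, 0.999, -0.001]
wrist_force: [-18.8, -2.5, 27.3]
opening: 0.286
grasp_force: 72.6
```

Request:
servo_tool --motion '[[[0, 0, 0, 0, 0], [0, 0, 0, 0, -0.3], [0, 0, 0, 0, -0.3], [0, 0, -4, 0, -0.3], [0, 0, -9, 0, -0.3]]]'

```text
time_s: 16.0
eef_pos: [0.4589, -0.1119, 0.1208]
eef_rot: [-0.003, 0.048, 0.999, 0.002]
wrist_force: [1.4, -0.1, 0.3]
opening: 0.65
grasp_force: 0.0
```

Request:
servo_tool --motion '[[[-3, 4.5, -4, 0, -1], [-5, 9, -4, 0, -1], [-6.4, 14, -4, 0, -1], [-6.4, 17, -4, 2, -1], [-6.4, 17, -4, 2, -1]]]'

```text
time_s: 16.5
eef_pos: [0.5415, 0.0552, 0.1624]
eef_rot: [0.0, 0.063, 0.998, 0.001]
wrist_force: [-1.2, -0.4, -0.3]
opening: 0.998
grasp_force: 0.0
```

```bash
python3 plan.py 535 62.5 32 82.5;python3 - <<'E'
from bench import ctrl
import cv2,numpy as np
from h import *
from scipy.spatial.transform import Rotation as Ro
o=ctrl.get_obs();c=ctrl.camera("wrist")
T=np.eye(4);T[:3,:3]=Ro.from_quat(o["eef_rot"][[1,2,3,0]]).as_matrix();T[:3,3]=o["eef_pos"]
E_=T@c["hand_eye"];P=cloud(c)@E_[:3,:3].T+E_[:3,3];d=c["depth"]
m=(d>0)&(P[...,2]>.024)&(P[...,2]<.04)&(abs(P[...,0]-.535)<.05)&(abs(P[...,1]-.0625)<.05)
print(m.sum(), rect(P[m]),P[m].mean(0))
c=ctrl.camera("top");P=cloud(c)
for xx in (515,545,575,605,630):
    m=(abs(P[...,0]-xx/1000)<.012)&(abs(P[...,1]+.123-(566-xx)*.0945/1000)<.035);z=P[m][:,2];print(xx,m.sum(),np.median(z))
E
```

```text
t 16.5 tcp [541.5  55.2 162.4] toolY 82.8 tz [ 0.001  0.002 -1.   ] q6 -1.56 F [-1.2 -0.4 -0.3] open 1.0 gf 0.0
dx 0.74 dy 0.65 dz 13.04 tw 0.3
5006 [537.   61.1  56.4  42.   -7.5] [0.53546189 0.06115213 0.03240841]
515 279 0.04894075001490492
545 280 0.049256009372543166
575 280 0.04940725468146559
605 273 0.04915717493214855
630 253 0.049086305778896555
```

Request:
servo_tool --motion '[[[0.65, 0.65, 4, 0.3, -1], [0.65, 0.65, 8, 0.3, -1], [0.65, 0.65, 11, 0.3, -0.5], [0.65, 0.65, 13, 0.3, -0.3], [0.65, 0.65, 13, 0.3, -0.1]]]'

```text
time_s: 17.1
eef_pos: [0.5324, 0.0562, 0.0291]
eef_rot: [-0.003, 0.069, 0.998, 0.0]
wrist_force: [-0.8, 0.5, -0.2]
opening: 0.551
grasp_force: 0.1
```

Request:
servo_tool --motion '[[[0, 0, 0, 0, 1], [0, 0, 0, 0, 1], [0, 0, 0, 0, 1], [0, 0, 0, 0, 1], [0, 0, 0, 0, 1]]]'

```text
time_s: 17.6
eef_pos: [0.5357, 0.0573, 0.033]
eef_rot: [0.001, 0.068, 0.998, -0.0]
wrist_force: [-0.2, 0.4, -1.8]
opening: 0.48
grasp_force: 64.5
```

Request:
servo_tool --motion '[[[0, 0, -2, 0, 1], [0, 0, -5, 0, 1], [0, 0, -9, 0, 1], [0, 0, -12, 0, 1], [0, 0, -12, 0, 1]]]'

```text
time_s: 18.1
eef_pos: [0.5386, 0.0571, 0.1576]
eef_rot: [0.005, 0.068, 0.998, -0.0]
wrist_force: [0.8, -0.3, -0.3]
opening: 0.477
grasp_force: 64.7
```

```bash
python3 plan.py 441 -330 150 87.6 441 -330 34 87.6
```

```text
t 18.1 tcp [538.6  57.1 157.6] toolY 82.2 tz [ 0.01  -0.001 -1.   ] q6 -1.55 F [ 0.8 -0.3 -0.3] open 0.48 gf 64.7
dx 4.44 dy -39.67 dz 0.76 tw -5.4
dx 0.00 dy 0.00 dz 11.60 tw -0.0
```

Request:
servo_tool --motion '[[[0.5, -4.5, 0, 0, 1], [1, -9, 0, 0, 1], [1.5, -13.5, 0, 0, 1], [2, -18, 0, 0, 1], [2.4, -22, 0, 0, 1]]]'

```text
time_s: 18.6
eef_pos: [0.4804, -0.1589, 0.1515]
eef_rot: [-0.0, 0.068, 0.998, 0.0]
wrist_force: [0.0, 0.5, -1.0]
opening: 0.48
grasp_force: 64.7
```

Request:
servo_tool --motion '[[[0.5, -4.5, 0, -2, 1], [1, -9, 0, -5.4, 1], [1.5, -13.5, 0, -5.4, 1], [2, -17.7, 1, -5.4, 1], [2, -17.7, 3, -5.4, 1]]]'

```text
time_s: 19.1
eef_pos: [0.4373, -0.3361, 0.1232]
eef_rot: [0.001, 0.023, 1.0, -0.003]
wrist_force: [1.0, 0.4, -1.8]
opening: 0.479
grasp_force: 64.7
```

Request:
servo_tool --motion '[[[0, 0, 0, 0, 1], [0, 0, 0, 0, 1]]]'

```text
time_s: 19.3
eef_pos: [0.4373, -0.3289, 0.1213]
eef_rot: [-0.001, 0.021, 1.0, 0.001]
wrist_force: [0.8, -0.2, -1.4]
opening: 0.48
grasp_force: 64.7
```

```bash
python3 plan.py 441 -330 36 87.6
```

```text
t 19.3 tcp [ 437.3 -328.9  121.3] toolY 87.6 tz [-0.002  0.002 -1.   ] q6 -2.39 F [ 0.8 -0.2 -1.4] open 0.48 gf 64.7
dx -0.37 dy -0.09 dz 8.53 tw 0.0
```

Request:
servo_tool --motion '[[[-0.4, -0.1, 3, 0, 1], [-0.4, -0.1, 6, 0, 1], [-0.4, -0.1, 7.5, 0, 1], [-0.4, -0.1, 8.2, 0, 1], [-0.4, -0.1, 8.2, 0, 1]]]'

```text
time_s: 19.8
eef_pos: [0.442, -0.3306, 0.0401]
eef_rot: [-0.0, 0.02, 1.0, 0.0]
wrist_force: [0.2, -0.1, 1.0]
opening: 0.477
grasp_force: 64.8
```

Request:
servo_tool --motion '[[[0, 0, 0.1, 0, 1], [0, 0, 0.2, 0, 1], [0, 0, 0.4, 0, 1], [0, 0, 0.4, 0, 1]]]'

```text
time_s: 20.2
eef_pos: [0.442, -0.3315, 0.0366]
eef_rot: [0.0, 0.021, 1.0, -0.0]
wrist_force: [-0.6, 0.2, -1.7]
opening: 0.484
grasp_force: 64.8
```

```bash
python3 plan.py
```

```text
t 20.2 tcp [ 442.  -331.5   36.6] toolY 87.6 tz [ 0. -0. -1.] q6 -2.39 F [-0.6  0.2 -1.7] open 0.48 gf 64.8
```

Down another 2 mm, then I'll release, rise and go back for the second black charger at (635.5,178).

Request:
servo_tool --motion '[[[0, 0, 0.1, 0, 1], [0, 0, 0.2, 0, 1], [0, 0, 0.2, 0, 1], [0, 0, 0.2, 0, 0]]]'

```text
time_s: 20.6
eef_pos: [0.4419, -0.3313, 0.0343]
eef_rot: [0.0, 0.021, 1.0, -0.0]
wrist_force: [-0.2, 0.6, -0.8]
opening: 0.5
grasp_force: 0.0
```

Request:
servo_tool --motion '[[[0, 0, 0, 0, -0.25], [0, 0, 0, 0, -0.25], [0, 0, -2, 0, -0.25], [0, 0, -6, 0, -0.25], [0, 0, -11, 0, -0.25]]]'

```text
time_s: 21.1
eef_pos: [0.4406, -0.33, 0.1435]
eef_rot: [-0.002, 0.021, 1.0, 0.002]
wrist_force: [0.3, -1.7, 0.3]
opening: 0.625
grasp_force: 0.0
```

```bash
python3 plan.py 635.5 178 165 98.9
```

```text
t 21.1 tcp [ 440.6 -330.   143.5] toolY 87.6 tz [-0.003  0.004 -1.   ] q6 -2.39 F [ 0.3 -1.7  0.3] open 0.62 gf 0.0
dx -17.35 dy 51.57 dz -2.15 tw -11.3
```

Request:
servo_tool --motion '[[[-1.4, 4.2, -1, 0, -0.3], [-2.8, 8.4, -2.1, 0, -1], [-4.2, 12.6, -2.1, 0, -1], [-5.6, 16.8, -2.1, 0, -1], [-7, 21, -2.1, 0, -1]]]'

```text
time_s: 21.6
eef_pos: [0.521, -0.1228, 0.1658]
eef_rot: [0.0, 0.021, 1.0, -0.0]
wrist_force: [1.2, 0.2, 0.7]
opening: 1.003
grasp_force: 0.0
```

Request:
servo_tool --motion '[[[-1.4, 4.2, 0, 0, -1], [-2.8, 8.4, 0, 0, -1], [-4.2, 12.6, 0, 0, -1], [-5.6, 16.8, 0, 0, -1], [-7, 21, 0, 0, -1]]]'

```text
time_s: 22.1
eef_pos: [0.5996, 0.0844, 0.1655]
eef_rot: [0.0, 0.021, 1.0, -0.0]
wrist_force: [1.5, 0.2, -0.1]
opening: 1.0
grasp_force: 0.0
```

Request:
servo_tool --motion '[[[-1.4, 4, 0, -4, -1], [-2.8, 7.5, 0, -9, -1], [-3.4, 9.6, 0, -11.3, -1], [-3.4, 9.6, 0, -11.3, -1], [-3.4, 9.6, 0, -11.3, -1]]]'

```text
time_s: 22.6
eef_pos: [0.6368, 0.1773, 0.1649]
eef_rot: [-0.0, -0.078, 0.997, -0.0]
wrist_force: [0.4, -1.2, 0.7]
opening: 0.999
grasp_force: 0.0
```

```bash
cat > wl.py <<'E'
import sys,cv2,numpy as np
from bench import ctrl
from h import *
from scipy.spatial.transform import Rotation as Ro
x,y=float(sys.argv[1])/1000,float(sys.argv[2])/1000
o=ctrl.get_obs();c=ctrl.camera("wrist")
T=np.eye(4);T[:3,:3]=Ro.from_quat(o["eef_rot"][[1,2,3,0]]).as_matrix();T[:3,3]=o["eef_pos"]
E_=T@c["hand_eye"];P=cloud(c)@E_[:3,:3].T+E_[:3,3];d=c["depth"]
m=(d>0)&(P[...,2]>.024)&(P[...,2]<.04)&(abs(P[...,0]-x)<.05)&(abs(P[...,1]-y)<.05)
print(m.sum(), rect(P[m]),P[m].mean(0))
E
python3 plan.py 635.5 178 33 98.9; python3 wl.py 635.5 178; python3 plan.py
```

```text
t 22.6 tcp [636.8 177.3 164.9] toolY 99.0 tz [-0.001 -0.    -1.   ] q6 -1.63 F [ 0.4 -1.2  0.7] open 1.0 gf 0.0
dx 0.12 dy 0.09 dz 13.19 tw 0.1
4773 [638.1 177.3  55.6  42.1   8.1] [0.63613523 0.1769403  0.03246411]
t 22.65 tcp [636.8 176.6 165. ] toolY 98.9 tz [-0.001 -0.001 -1.   ] q6 -1.63 F [-0.2 -0.5  1. ] open 1.0 gf 0.0
```

Request:
servo_tool --motion '[[[0, 0.1, 4, 0.3, -1], [0, 0.1, 8, 0.3, -1], [0, 0.1, 11, 0.3, -0.6], [0, 0.1, 13, 0.3, -0.4], [0, 0.1, 13.2, 0.3, -0.3]]]'

```text
time_s: 23.15
eef_pos: [0.6342, 0.1762, 0.0298]
eef_rot: [-0.003, -0.074, 0.997, -0.0]
wrist_force: [-0.6, 0.6, 0.3]
opening: 0.649
grasp_force: 0.0
```

Request:
servo_tool --motion '[[[0, 0, 0, 0, 0], [0, 0, 0, 0, 1], [0, 0, 0, 0, 1], [0, 0, 0, 0, 1], [0, 0, 0, 0, 1]]]'

```text
time_s: 23.65
eef_pos: [0.6374, 0.1782, 0.0341]
eef_rot: [0.001, -0.075, 0.997, 0.0]
wrist_force: [0.4, 0.3, -0.1]
opening: 0.483
grasp_force: 62.0
```

Request:
servo_tool --motion '[[[0, 0, -2, 0, 1], [0, 0, -5, 0, 1], [0, 0, -9, 0, 1], [0, 0, -12, 0, 1], [0, 0, -12, 0, 1]]]'

```text
time_s: 24.15
eef_pos: [0.6405, 0.1786, 0.1598]
eef_rot: [0.005, -0.075, 0.997, 0.0]
wrist_force: [0.9, -0.7, -1.4]
opening: 0.475
grasp_force: 62.2
```

```bash
python3 plan.py 534 -334 150 87.6;python3 - <<'E'
from bench import ctrl
import cv2,numpy as np
from h import *
c=ctrl.camera("top");np.savez("top2.npz",**c);cv2.imwrite("pics/t2.png",cv2.resize(c["pixels"][190:340,220:500,::-1],None,fx=2.8,fy=2.8))
P=cloud(c);m=(P[...,2]>.024)&(P[...,2]<.045)&(abs(P[...,0]-.487)<.09)&(abs(P[...,1]+.332)<.05)
m=cv2.morphologyEx(m.astype(np.uint8),cv2.MORPH_OPEN,np.ones((3,3)))>0
print(m.sum(),rect(P[m]))
E
```

```text
t 24.15 tcp [640.5 178.6 159.8] toolY 98.6 tz [ 0.01   0.001 -1.   ] q6 -1.63 F [ 0.9 -0.7 -1.4] open 0.47 gf 62.2
dx 18.22 dy -49.08 dz 0.98 tw 11.0
363 [ 4.428e+02 -3.297e+02  5.410e+01  4.170e+01 -4.000e-01]
```

View pics/t2.png

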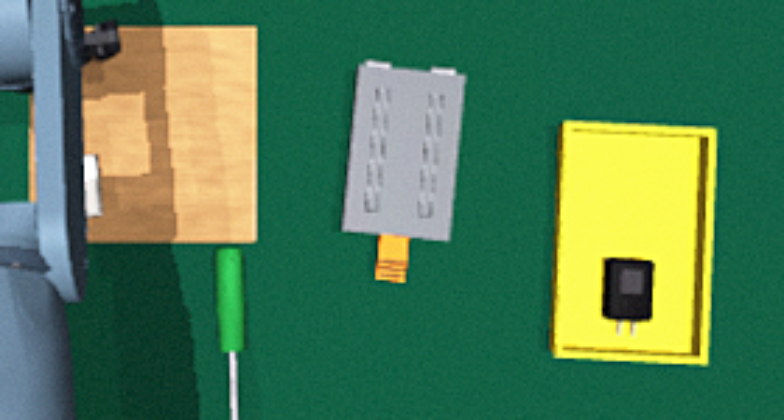

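The first black charger lies flat in the yellow tray at (628,290) and the case is shut. I'm taking the second black one to the far half of that tray.

Request:
servo_tool --motion '[[[1.5, -4, 0, 0, 1], [3, -8, 0, 0, 1], [4.5, -12, 0, 0, 1], [6, -16, 0, 0, 1], [7.5, -20, 0, 0, 1]]]'

```text
time_s: 24.7
eef_pos: [0.5912, -0.0321, 0.1516]
eef_rot: [-0.001, -0.075, 0.997, 0.0]
wrist_force: [-0.6, -0.5, -1.4]
opening: 0.478
grasp_force: 62.2
```

Request:
servo_tool --motion '[[[1.5, -4, 0, 0, 1], [3, -8, 0, 0, 1], [4.5, -12, 0, 0, 1], [6, -16, 0, 0, 1], [7.5, -20, 0, 0, 1]]]'

```text
time_s: 25.2
eef_pos: [0.5471, -0.2409, 0.1516]
eef_rot: [-0.001, -0.075, 0.997, 0.001]
wrist_force: [1.0, 0.7, -0.9]
opening: 0.477
grasp_force: 62.2
```

Request:
servo_tool --motion '[[[1.5, -4, 0, 4, 1], [2.5, -7, 0, 10, 1], [3.6, -9.1, 1, 11, 1], [3.6, -9.1, 3, 11, 1], [3.6, -9.1, 3, 11, 1]]]'

```text
time_s: 25.7
eef_pos: [0.5239, -0.334, 0.1187]
eef_rot: [-0.003, 0.022, 1.0, 0.003]
wrist_force: [-0.2, 0.5, -1.8]
opening: 0.474
grasp_force: 62.2
```

```bash
python3 plan.py 531 -334 37 87.6
```

```text
t 25.7 tcp [ 523.9 -334.   118.7] toolY 87.5 tz [-0.006  0.006 -1.   ] q6 -2.29 F [-0.2  0.5 -1.8] open 0.47 gf 62.2
dx -0.71 dy 0.03 dz 8.17 tw -0.1
```

Request:
servo_tool --motion '[[[-0.5, 0, 3, 0, 1], [-0.5, 0, 6, 0, 1], [-0.5, 0, 7.4, 0, 1], [-0.5, 0, 8, 0, 1], [-0.5, 0, 8, 0, 1]]]'

```text
time_s: 26.2
eef_pos: [0.5315, -0.3349, 0.0429]
eef_rot: [-0.001, 0.021, 1.0, 0.0]
wrist_force: [0.2, -0.5, -0.3]
opening: 0.474
grasp_force: 62.3
```

Request:
servo_tool --motion '[[[0, 0, 0.1, 0, 1], [0, 0, 0.2, 0, 1], [0, 0, 0.2, 0, 1]]]'

```text
time_s: 26.5
eef_pos: [0.5322, -0.3359, 0.0424]
eef_rot: [0.001, 0.021, 1.0, -0.001]
wrist_force: [-0.1, 0.0, -1.2]
opening: 0.481
grasp_force: 62.3
```

```bash
python3 plan.py 531 -334 36 87.6
```

```text
t 26.5 tcp [ 532.2 -335.9   42.4] toolY 87.6 tz [ 0.001 -0.001 -1.   ] q6 -2.28 F [-0.1  0.  -1.2] open 0.48 gf 62.3
dx 0.13 dy 0.19 dz 0.64 tw 0.0
```

Request:
servo_tool --motion '[[[0, 0.1, 0.3, 0, 1], [0, 0.1, 0.5, 0, 1], [0, 0.1, 0.7, 0, 1], [0, 0.1, 0.7, 0, 1], [0, 0.1, 0.7, 0, 0]]]'

```text
time_s: 27.0
eef_pos: [0.5321, -0.3347, 0.035]
eef_rot: [0.0, 0.021, 1.0, -0.0]
wrist_force: [-0.6, 0.5, 0.4]
opening: 0.498
grasp_force: 0.0
```

Request:
servo_tool --motion '[[[0, 0, 0, 0, -0.25], [0, 0, 0, 0, -0.25], [0, 0, -2, 0, -0.25], [0, 0, -6, 0, -0.25], [0, 0, -11, 0, -0.25]]]'

```text
time_s: 27.5
eef_pos: [0.5302, -0.3332, 0.1426]
eef_rot: [-0.002, 0.021, 1.0, 0.002]
wrist_force: [0.2, -0.4, 0.5]
opening: 0.624
grasp_force: 0.0
```

```bash
python3 plan.py 533 173.5 165 95.9
```

```text
t 27.5 tcp [ 530.2 -333.2  142.6] toolY 87.6 tz [-0.004  0.004 -1.   ] q6 -2.28 F [ 0.2 -0.4  0.5] open 0.62 gf 0.0
dx 1.84 dy 50.64 dz -2.24 tw -8.3
```

Request:
servo_tool --motion '[[[0.1, 4.2, -1, 0, -0.3], [0.2, 8.4, -2.1, 0, -1], [0.4, 12.6, -2.1, 0, -1], [0.6, 16.8, -2.1, 0, -1], [0.7, 21, -2.1, 0, -1]]]'

```text
time_s: 28.0
eef_pos: [0.5331, -0.1228, 0.1653]
eef_rot: [0.0, 0.021, 1.0, -0.0]
wrist_force: [0.4, 0.7, 0.5]
opening: 0.997
grasp_force: 0.0
```

Request:
servo_tool --motion '[[[0.1, 4.2, 0, 0, -1], [0.2, 8.4, 0, 0, -1], [0.4, 12.6, 0, 0, -1], [0.6, 16.8, 0, 0, -1], [0.7, 21, 0, 0, -1]]]'

```text
time_s: 28.5
eef_pos: [0.5349, 0.0874, 0.1652]
eef_rot: [0.0, 0.021, 1.0, 0.0]
wrist_force: [0.5, -0.3, -0.7]
opening: 0.999
grasp_force: 0.0
```

Request:
servo_tool --motion '[[[0.2, 4, 0, -4, -1], [0.4, 7, 0, -8.3, -1], [0.4, 8.7, 0, -8.3, -1], [0.4, 8.7, 0, -8.3, -1], [0.4, 8.7, 0, -8.3, -1]]]'

```text
time_s: 29.0
eef_pos: [0.5346, 0.1728, 0.165]
eef_rot: [-0.0, -0.052, 0.999, -0.0]
wrist_force: [0.2, -0.1, 0.2]
opening: 1.002
grasp_force: 0.0
```

```bash
python3 wl.py 533 173.5;python3 plan.py 533 173.5 34 95.9
python3 - <<'E'
from bench import ctrl
import cv2,numpy as np
from h import *
c=ctrl.camera("top");np.savez("top3.npz",**c)
P=cloud(c);m=(P[...,2]>.024)&(P[...,2]<.045)&(abs(P[...,0]-.487)<.09)&(abs(P[...,1]+.332)<.05)
m=cv2.morphologyEx(m.astype(np.uint8),cv2.MORPH_OPEN,np.ones((3,3)))
n,l,s,_=cv2.connectedComponentsWithStats(m)
for i in range(1,n): print(s[i,4],rect(P[l==i]),np.median(P[l==i][:,2]))
E
```

```text
4846 [534.5 172.9  56.3  42.1   5.3] [0.53289139 0.17274903 0.03236308]
t 29.05 tcp [534.7 172.2 165.1] toolY 95.9 tz [-0. -0. -1.] q6 -1.57 F [-0.7 -1.1  0.1] open 1.0 gf 0.0
dx 0.16 dy 0.15 dz 13.11 tw 0.0
366 [ 531.6 -333.6   54.2   43.7   -0.8] 0.03383719102192176
363 [ 442.9 -329.3   53.5   42.     0.6] 0.033525607064199534
```

Request:
servo_tool --motion '[[[0.1, 0.1, 4, 0.3, -1], [0.1, 0.1, 8, 0.3, -1], [0.1, 0.1, 11, 0.3, -0.6], [0.1, 0.1, 13, 0.3, -0.4], [0.1, 0.1, 13.1, 0.3, -0.3]]]'

```text
time_s: 29.6
eef_pos: [0.5313, 0.1722, 0.0312]
eef_rot: [-0.003, -0.048, 0.999, -0.0]
wrist_force: [0.3, 0.7, 0.3]
opening: 0.648
grasp_force: 0.0
```

Request:
servo_tool --motion '[[[0, 0, 0, 0, 0], [0, 0, 0, 0, 1], [0, 0, 0, 0, 1], [0, 0, 0, 0, 1], [0, 0, 0, 0, 1]]]'

```text
time_s: 30.1
eef_pos: [0.5341, 0.1738, 0.035]
eef_rot: [0.001, -0.049, 0.999, 0.0]
wrist_force: [1.4, -0.1, 2.4]
opening: 0.473
grasp_force: 62.5
```

Request:
servo_tool --motion '[[[0, 0, -2, 0, 1], [0, 0, -5, 0, 1], [0, 0, -9, 0, 1], [0, 0, -11, 0, 1], [0, 0, -11, 0, 1]]]'

```text
time_s: 30.6
eef_pos: [0.5363, 0.1742, 0.1484]
eef_rot: [0.004, -0.049, 0.999, 0.0]
wrist_force: [0.9, 0.2, -0.6]
opening: 0.477
grasp_force: 62.3
```

```bash
python3 plan.py 482 330 120 91.2
```

```text
t 30.6 tcp [536.3 174.2 148.4] toolY 95.6 tz [ 0.008  0.001 -1.   ] q6 -1.57 F [ 0.9  0.2 -0.6] open 0.48 gf 62.3
dx 3.87 dy 16.04 dz 2.84 tw 4.4
```

Request:
servo_tool --motion '[[[1, 4, 0, 2, 1], [2, 8, 0, 4.4, 1], [3, 12, 0, 4.4, 1], [3.8, 16, 1, 4.4, 1], [3.8, 16, 2.7, 4.4, 1]]]'

```text
time_s: 31.1
eef_pos: [0.4784, 0.3336, 0.1169]
eef_rot: [0.0, -0.013, 1.0, 0.001]
wrist_force: [0.6, -1.0, -0.8]
opening: 0.479
grasp_force: 62.3
```

Request:
servo_tool --motion '[[[0, 0, 3, 0, 1], [0, 0, 5, 0, 1], [0, 0, 6.5, 0, 1], [0, 0, 7.2, 0, 1], [0, 0, 7.2, 0, 1]]]'

```text
time_s: 31.6
eef_pos: [0.4795, 0.3288, 0.044]
eef_rot: [-0.001, -0.011, 1.0, -0.0]
wrist_force: [0.2, 0.5, -0.6]
opening: 0.477
grasp_force: 62.3
```

Request:
servo_tool --motion '[[[0, 0, 0, 0, 1], [0, 0, 0, 0, 1]]]'

```text
time_s: 31.8
eef_pos: [0.4812, 0.3295, 0.0465]
eef_rot: [0.001, -0.011, 1.0, 0.0]
wrist_force: [-0.5, -0.3, -0.3]
opening: 0.477
grasp_force: 62.3
```

```bash
python3 plan.py 480 330 36.7 91.2
```

```text
t 31.8 tcp [481.2 329.5  46.5] toolY 91.2 tz [ 0.002  0.001 -1.   ] q6 -1.19 F [-0.5 -0.3 -0.3] open 0.48 gf 62.3
dx 0.12 dy 0.05 dz 0.98 tw 0.0
```

Request:
servo_tool --motion '[[[0, 0, 0.4, 0, 1], [0, 0, 0.7, 0, 1], [0, 0, 0.9, 0, 1], [0, 0, 1, 0, 1], [0, 0, 1, 0, 1]]]'

```text
time_s: 32.3
eef_pos: [0.4804, 0.3293, 0.037]
eef_rot: [-0.0, -0.011, 1.0, -0.0]
wrist_force: [-6.2, -3.8, 15.4]
opening: 0.477
grasp_force: 64.2
```

Request:
servo_tool --motion '[[[0, 0, 0, 0, 1], [0, 0, 0, 0, 0], [0, 0, 0, 0, -0.25], [0, 0, 0, 0, -0.25], [0, 0, 0, 0, -0.25]]]'

```text
time_s: 32.8
eef_pos: [0.4801, 0.3292, 0.035]
eef_rot: [-0.0, -0.011, 1.0, -0.0]
wrist_force: [-0.1, -0.0, 0.9]
opening: 0.628
grasp_force: 0.0
```

Request:
servo_tool --motion '[[[0, 0, -2, 0, -0.25], [0, 0, -6, 0, -0.25], [0, 0, -10, 0, -0.25], [0, 0, -15, 0, -0.25], [0, 0, -15, 0, -0.25]]]'

```text
time_s: 33.3
eef_pos: [0.4844, 0.3311, 0.1933]
eef_rot: [0.006, -0.011, 1.0, 0.003]
wrist_force: [1.3, -0.2, 0.5]
opening: 0.63
grasp_force: 0.0
```

```bash
python3 plan.py; python3 wl.py 480 330
python3 - <<'E'
from bench import ctrl
import cv2
c=ctrl.camera("scene");cv2.imwrite("pics/s3.png",c["pixels"][:,:,::-1])
E
```

```text
t 33.3 tcp [484.4 331.1 193.3] toolY 91.2 tz [ 0.013  0.005 -1.   ] q6 -1.19 F [ 1.3 -0.2  0.5] open 0.63 gf 0.0
4127 [474.9 328.1  68.5  42.1   0.5] [0.4796563  0.32804396 0.03434724]
```

View pics/s3.png

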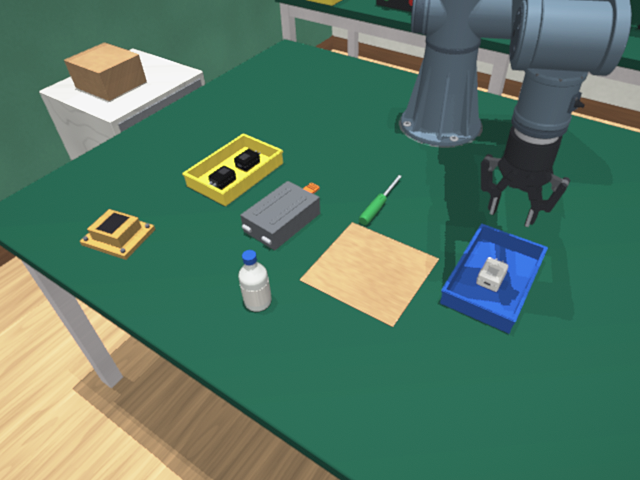

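The scene view shows the white charger flat in the blue tray at (492,273) and both black ones in the yellow tray at (222,177) and (247,160). The case is shut at (280,213), and the bottle and screwdriver haven't moved. I'm handing in.

```bash
python3 -c "
from bench import ctrl
print(ctrl.hand_in())"
```

```text
the job is handed in; nothing more can be done
None
```

I handed the job in at about 33 s of the 144 s limit; the hand-in returned no verdict. Both black chargers lie flat in the yellow tray, the white one in the blue tray, and the gauge is in its pocket with the lid shut. The last picture shows the bottle and screwdriver unmoved.

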